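# Seat a taper-shank die in a bench press and press it home

### The arm

A 7-joint arm with a two-finger parallel gripper is mounted at the origin on a cart in front of the work surface, level with it; the furniture and walls round the work are solid. World frame = base frame: x ahead of the robot, y to its left, z up, the work surface at z = 0. Lengths are in m, angles in rad, forces in N, time in s.
With the tool pointing down it reaches from about 0.425 to 0.925 m from the base axis. Payload 6.8 kg.
Tool frame: the origin (TCP) lies midway between the tips of the shut fingers; the grasp point (between the pads) lies 19 mm behind it; z points along the fingers, y is the line along which they close (so a half turn about z gives the same grasp; the last joint's range is limited). The gripper opens to 85 mm and grips with 20 to 120 N. Pads are 22 mm wide; open, the fingers measure 114 mm over their backs; the gripper's body (76 mm by 85 mm) begins 54 mm behind the grasp point. The pads swing forward as they close: fully open they stand 13 mm farther back than shut.
Start: joints at [1.032, 0.477, 0.022, 1.555, -0.011, 1.109, -0.083], TCP at [0.282, -0.613, 0.231] pointing down, gripper open.
Joint ranges: [-2.96, 2.96], [-0.34, 2.1], [-1.41, 1.46], [0.24, 2.44], [-1.37, 4.51], [0.17, 1.92], [-2.96, 2.96]. Speed limits (rad/s): [2.39, 2.39, 3.14, 3.14, 3.14, 3.14, 3.14].

### API

Orientations are given as a unit quaternion [w, x, y, z].
In Python, from station import bot, imaging gives the robot as it stands.
- The arm moves only by the tool move_arm, never from a script. Its argument "commands" is a list that holds one entry, the list of rows, each a list of 7 numbers: the shift along the tool's x, y, z in m, then the turn, a rotation vector about the tool's x, y, z in degrees, then the finger opening in m, from 0 to 0.0854. In form: [[[x, y, z, rx, ry, rz, grip], ...]]. A call has 1 to 20 rows; each row shifts and turns the commanded pose from where the row before left it, along the tool's axes as they then stand; what a row does not reach is not made up. A row lasts 1/8 s, in which the tool goes at most 62.5 mm and 10.7 degrees, less where a joint would pass 70% of its speed; a pose out of reach is approached as far as the arm can. A call is refused whole if a number of a shift passes 0.0625 or a number of a turn 10.7, either way. A call with a gripper value outside its range is refused whole. The fingers move at their own pace and stop on an object; "squeeze" is the grip in N (left out, the last holds). Time passes only in rows, so rows that do not move let the fingers close. It gives the time, the measured TCP pose, the force, the opening and the grip force at its end, in the units of the state.
- bot.get_obs(): the state, without advancing time (a new reading comes with each control period).
- imaging.read_camera(name): name is "side" or "top"; returns the picture (400x640x3 uint8, red, green, blue); there is no depth.
- imaging.calibration(name): a dict with "intrinsics" (3x3 intrinsics, pixels), "extrinsics" (4x4, takes a point from camera to world coordinates). Camera axes: x right, y down, z forward; pixel columns grow to the right and rows downward; lengths in m; the calibration is good to about 2 mm. A picture is of the moment at which its call begins. calibration takes no time and is no camera call.
- bot.hand_in(): hands the job in; it is judged then, once.
The state is a dict: "t": time; "q": joint angles; "joint_vel": joint speeds; "joint_torque": joint torques, N m; "eef_pos": TCP position; "tool_rot": TCP orientation; "contact_force": force on the tool from outside, world axes, zero at the start; "torque": the same for the moment, N m; "gripper_width": opening from 0.0 (shut) to 1.0 (fully open); "grasp_force": force on a finger pad.
Only numpy, scipy, OpenCV 4.12 (cv2) and the standard library are available. Lean on these libraries where they do the work, as an engineer would, in place of code of your own. Each camera call takes 0.05 s, during which the arm holds its last target. There are 200 camera calls.

### The job

Fit the brass die to the hand press: take it out of the wooden rack and set it gently, shank down, in the press's taper socket. Pull the lock bolt out by its red knob to free the lever, then push the lever right down onto the die so that its taper locks home, and let the lever come back up. Leave the other dies in the rack.

Things in the scene. Friction and masses are not known exactly. Their poses are not given: they have to be found in the camera images.
- die_head (a point): Centre of the brass die's head, the part to grasp: round, 38 mm across, 40 mm tall, flat top, dark ring near the top, the only brass-coloured die; 0.3 to 0.52 kg. z runs up the die. The shoulder where the shank begins is 20 mm below this point, the shank's tip 65 mm below. In the rack the shoulder rests on the rack's top and the shank hangs in the hole.
- brass_die: The brass die, 85 mm long; origin on its axis at the shank's tip, z up the die. Below the head a round tapered shank 45 mm long, 28 mm across at the head and 19 mm at the tip.
- steel_die: Bright steel die, stays in the rack: head 44 mm across stepping to 30 mm, standing 30 mm above the rack. Origin on its axis at the shank's tip, 45 mm under the rack's top.
- black_die: Dark steel die with a rounded top, stays in the rack: head 36 mm across, standing 35 mm above the rack. Origin on its axis at the shank's tip, 45 mm under the rack's top.
- rack: Heavy fixed wooden rack, 190 x 62 x 54 mm, origin under its centre, long side along its x. Three holes in a row along x, 62 mm apart, the middle one at the centre; each holds one die, in any order.
- socket (a point): Mouth of the press's steel taper socket: hole centre, level with the top of its round boss (60 mm across), 62 mm above the table. x points level to the lever's hinge, z up. Hole 26.2 mm across at the mouth, narrowing like the shank. Set in by its own weight a die's shoulder stands 5 to 9 mm above the mouth; pressed home, about 1 mm, and it then holds by friction.
- press: Blue bench press, fixed; origin on the table under the socket, axes as socket. Base 112 mm wide, from x = -85 to +180 mm, top 17 mm above the table. Two cheek plates beside the hinge, y = -23 to +23 mm, x = +94 to +150 mm, top 163 mm above the table. Lever up: bar and grip stand above the cheeks.
- lever_hinge (a point): Centre of the lever's hinge pin, 120 mm from the socket along its +x, 105 mm above the table. Axes as socket; the lever swings in its x-z plane.
- lever (a joint): Lever angle, rad: 0 = up, leaning 0.18 rad past upright, away from the socket; grows as it comes down over the socket; 1.55 = at its stop, die home, lever still sloping 0.20 rad up from the hinge. Its white nose meets a loose die at 1.48 to 1.50. A spring lifts it back (2 to 5 N at the grip); driving the die takes 12 to 22 N at the grip. With the bolt in it moves under 0.1.
- lever_grip (a point): Point on the axis of the lever's black round grip (28 mm across, from 140 to 235 mm from the hinge), 200 mm from the hinge in line with the lever; moves with it. With the lever up it is about 302 mm above the table and the free end 336 mm; push it from the side away from the socket.
- lock_bolt (a joint): Travel of the lock bolt, m: 0 = fully in, across the front of the lever; 0.036 = fully out. The lever is free above about 0.027. It stays where it is left; 3 N move it.
- bolt_knob (a point): Centre of the bolt's red round knob (30 mm across, 28 mm long, axis level along the socket's y), 147 mm above the table; moves with the bolt. Pull it along the socket's -y, away from the cheek plates. Bolt in, 43 mm of bare 12 mm rod lie between cheek and knob.
Not all that is in view belongs to the job. Of the things shaped like the brass_die, the brass one is meant.

How it is judged:
By the outcome, as a careful person would: the job done as asked, in the order asked, and still so for the second after the job is handed in, with the robot touching nothing.
It also fails if it takes over 67 s, if anything falls off the work surface, if the arm or the gripper's body presses on something with over 40 N, if the wrist force passes 120 N, or if a joint passes its speed limit or range.

## Working session

There is one attempt and no reset: what is moved stays moved. The work goes in short steps, Python scripts to look and compute and a tool call to move; the robot and the scene stay as the last step left them, time stands still between calls to the robot, and variables do not carry over. Pictures are saved under pics/ and viewed, at most 10 in all, crops included, and the job is handed in when it is done.

Besides the shell and the picture viewer there is one more tool, called after "Call:" as name(argument=value, ...) on one line, values as JSON. move_arm: Moves the arm, as the interface text tells. Its arguments: {"type":"object","properties":{"commands":{"type":"array","items":{"type":"array","items":{"type":"array","items":{"type":"number"}}}},"squeeze":{"type":"number"}},"required":["commands"]}

```bash
ls; mkdir -p pics
python3 - <<'E'
from station import bot, imaging
import cv2
for n in("side","top"):
    im=imaging.read_camera(n); cv2.imwrite(f"pics/{n}0.png",im[:,:,::-1])
    c=imaging.calibration(n); print(n,c["intrinsics"],c["extrinsics"])
print(bot.get_obs())
E
```

```text
pics
side [[384.480763     0.         313.96208279]
 [  0.         384.480763   204.33594085]
 [  0.           0.           1.        ]] [[-0.99765274 -0.04492682  0.05167777  0.53128393]
 [-0.0635347   0.3258257  -0.94329261  0.95030956]
 [ 0.02554119 -0.94436179 -0.32791531  0.51793614]
 [ 0.          0.          0.          1.        ]]
top [[423.03419627   0.         325.69965405]
 [  0.         423.03419627 205.40638614]
 [  0.           0.           1.        ]] [[ 0.01227349 -0.99742844  0.07061065  0.50578854]
 [-0.99971102 -0.01369995 -0.01975313  0.02565189]
 [ 0.0206697  -0.07034781 -0.99730835  1.02522505]
 [ 0.          0.          0.          1.        ]]
{'t': 0.1, 'q': array([ 1.03189199,  0.47771348,  0.02236172,  1.55632577, -0.01152852,
        1.10931115, -0.08309191]), 'joint_vel': array([-0.00037073, -0.00227949,  0.00033203, -0.00193435,  0.00071507,
        0.00010338,  0.00047616]), 'joint_torque': array([ 3.31565017e-03, -5.97767115e+01,  1.61304463e+00, -2.81959069e+01,
        1.27802684e-02,  4.97528687e-03, -1.02337424e-06]), 'eef_pos': array([ 0.28164981, -0.61285455,  0.23043728]), 'tool_rot': array([-7.83617490e-04,  9.76890325e-01,  2.13739627e-01, -2.23322385e-04]), 'contact_force': array([-0.18450091,  0.04905817,  0.15252016]), 'torque': array([ 0.00601671,  0.04464966, -0.00602346]), 'grasp_force': 0.0, 'gripper_width': 0.9996070767813042}
```

View pics/side0.png

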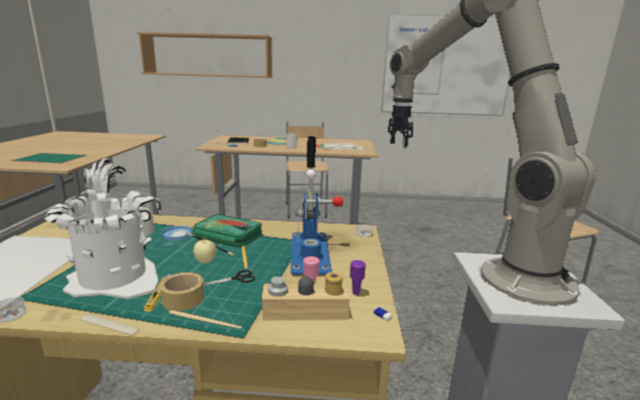

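View pics/top0.png

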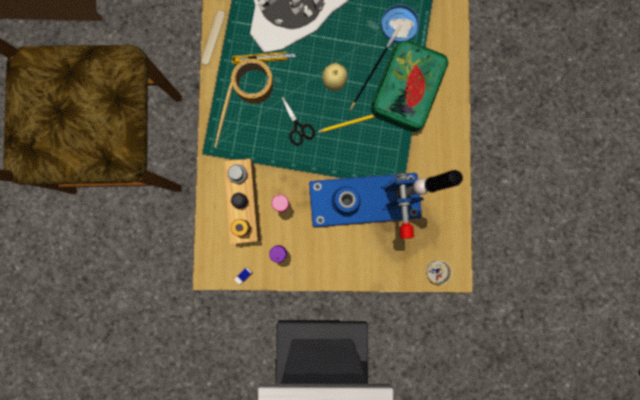

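The side view shows the brass die at (334,284), black at (305,287), steel at (278,287) and the press around (312,250). The top view shows brass at (240,228), the socket at (347,200), the red knob at (407,231) and the grip end at about (455,178). I'll zoom in for accurate pixels.

Run:
```python
import cv2,numpy as np
t=cv2.imread("pics/top0.png")[150:290,220:470]; s=cv2.imread("pics/side0.png")[130:325,255:375]
a=cv2.resize(t,None,fx=3.2,fy=3.2,interpolation=cv2.INTER_CUBIC); cv2.imwrite("pics/topz.png",a)
a=cv2.resize(s,None,fx=3,fy=3,interpolation=cv2.INTER_CUBIC); cv2.imwrite("pics/sidez.png",a)
```

```text
(no output)
```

View pics/topz.png

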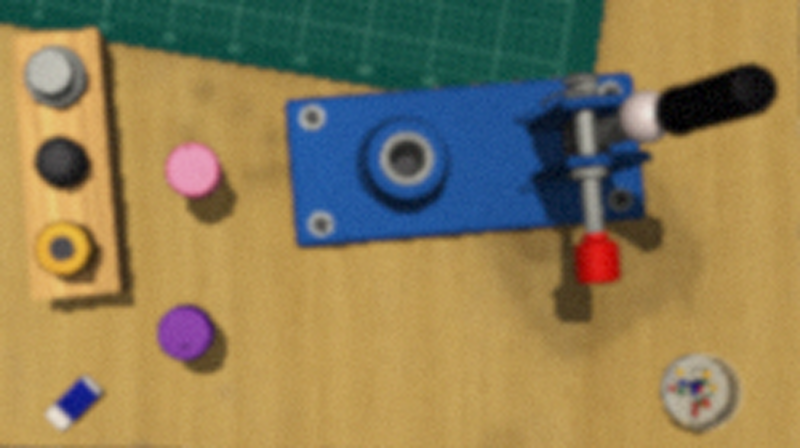

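View pics/sidez.png

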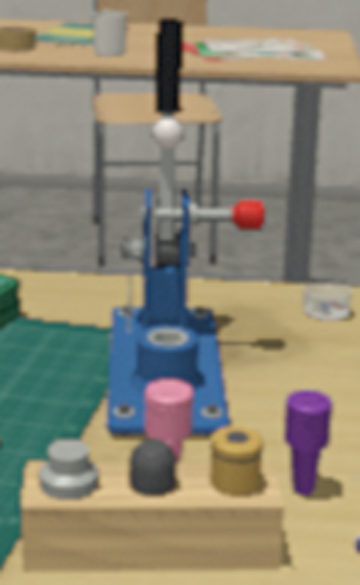

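The zoomed top view shows the brass ring centre at (64,248), socket mouth at (407,157), knob at (598,258) and base corners at (288,101), (298,245), (632,75) and (645,217). In the zoomed side view the brass top is at (237,438), the socket at (167,338) and the knob at (249,214).

```bash
cat > h.py <<'E'
import numpy as np, cv2
from station import bot, imaging
from scipy.optimize import least_squares
from scipy.spatial.transform import Rotation as R
C={n:(imaging.calibration(n)["intrinsics"],imaging.calibration(n)["extrinsics"]) for n in("side","top")}
def proj(n,p):
    K,E=C[n]; c=(np.atleast_2d(p)-E[:3,3])@E[:3,:3]; u=c@K.T; return u[:,:2]/u[:,2:]
def back(n,uv,z):
    K,E=C[n]; d=E[:3,:3]@np.linalg.solve(K,[*uv,1]); return E[:3,3]+d*(z-E[2,3])/d[2]
tz=lambda x,y:((x+.5)/3.2-.5+220,(y+.5)/3.2-.5+150)
sz=lambda x,y:((x+.5)/3-.5+255,(y+.5)/3-.5+130)
E
python3 - <<'E'
from h import *
np.set_printoptions(precision=4,suppress=True)
print("brass top/side",back("top",tz(64,248),.094),back("side",sz(237,438),.094))
print("black",back("top",tz(62,162),.089)); print("steel",back("top",tz(55,75),.084))
print("socket",back("top",tz(407,157),.062),back("side",sz(167,338),.062))
print("knob",back("top",tz(598,258),.147),back("side",sz(249,214),.147))
P=[("top",tz(288,101),(-85,56,17)),("top",tz(298,245),(-85,-56,17)),("top",tz(632,75),(180,56,17)),("top",tz(645,217),(180,-56,17)),("top",tz(407,157),(0,0,62)),("side",sz(167,338),(0,0,62)),("side",sz(108,430),(-85,56,17)),("side",sz(227,430),(-85,-56,17)),("top",tz(752,88),(162,0,333))]
def W(v,p): c,s=np.cos(v[2]),np.sin(v[2]);p=np.array(p)/1000;return [v[0]+c*p[0]-s*p[1],v[1]+s*p[0]+c*p[1],p[2]]
f=lambda v:np.concatenate([proj(n,W(v,p))[0]-uv for n,uv,p in P])
r=least_squares(f,[.5,-.03,-1.57],loss='soft_l1');print(r.x,np.degrees(r.x[2]),f(r.x).reshape(-1,2))
# rack
for c in[(15,30),(100,28),(121,290),(35,300)]:print("rack",back("top",tz(*c),.054))
for c in[(303,8)]:pass
print("purple",back("top",tz(186,332),.085),"pink",back("top",tz(193,170),.085),"side",back("side",sz(309,400),.085),back("side",sz(169,390),.085))
o=bot.get_obs();w,x,y,z=o["tool_rot"];print(R.from_quat([x,y,z,w]).as_matrix())
E
```

```text
brass top/side [0.5214 0.1951 0.094 ] [0.5247 0.2017 0.094 ]
black [0.5808 0.1989 0.089 ]
steel [0.642  0.2064 0.084 ]
socket [ 0.59   -0.0416  0.062 ] [ 0.5926 -0.0346  0.062 ]
knob [ 0.5184 -0.1606  0.147 ] [ 0.5203 -0.1574  0.147 ]
[ 0.5902 -0.0405 -1.4823] -84.92941215035039 [[-1.7435 -1.5563]
 [-1.4213  0.0623]
 [ 0.3017 -1.4369]
 [ 0.4933  0.4302]
 [-0.4813 -0.0985]
 [ 0.9868 -0.8346]
 [-0.2538 -2.8395]
 [ 2.2089 -2.398 ]
 [ 0.259   0.1245]]
rack [0.6787 0.2417 0.054 ]
rack [0.6811 0.1807 0.054 ]
rack [0.4927 0.1611 0.054 ]
rack [0.4848 0.2219 0.054 ]
purple [0.4648 0.1114 0.085 ] pink [0.5768 0.1088 0.085 ] side [0.468 0.119 0.085] [0.5806 0.1144 0.085 ]
[[ 0.9086  0.4176 -0.0008]
 [ 0.4176 -0.9086  0.0014]
 [-0.0001 -0.0016 -1.    ]]
```

Call:
move_arm(commands=[[[0,0,0,0,0,9.8,0.085],[0,0,0,0,0,9.85,0.085],[0.0173,-0.0437,0,0,0,0,0.085],[0.0173,-0.0437,0,0,0,0,0.085],[0.0173,-0.0437,0,0,0,0,0.085],[0.0173,-0.0437,0,0,0,0,0.085],[0.0173,-0.0437,0,0,0,0,0.085],[0.0173,-0.0437,0,0,0,0,0.085],[0.0173,-0.0437,0,0,0,0,0.085],[0.0173,-0.0437,0,0,0,0,0.085],[0.0173,-0.0437,0,0,0,0,0.085],[0.0173,-0.0437,0,0,0,0,0.085],[0.0173,-0.0437,0,0,0,0,0.085],[0.0173,-0.0437,0,0,0,0,0.085],[0.0173,-0.0437,0,0,0,0,0.085],[0.0173,-0.0437,0,0,0,0,0.085],[0.0173,-0.0437,0,0,0,0,0.085],[0.0173,-0.0437,0,0,0,0,0.085],[0.0173,-0.0437,0,0,0,0,0.085],[0.0173,-0.0437,0,0,0,0,0.085]]])

```text
t: 2.6
eef_pos: [0.5232, 0.1988, 0.231]
tool_rot: [0.0, 0.999, 0.044, -0.0]
contact_force: [1.0, -1.2, 1.1]
gripper_width: 0.994
grasp_force: 0.0
```

Call:
move_arm(commands=[[[0,0,0.03,0,0,0,0.085],[0,0,0.03,0,0,0,0.085],[0,0,0.03,0,0,0,0.085],[0,0,0.02,0,0,0,0.085],[0,0,0,0,0,0,0.085],[0,0,0,0,0,0,0.085]]])

```text
t: 3.35
eef_pos: [0.5235, 0.1978, 0.122]
tool_rot: [-0.0, 0.999, 0.044, 0.0]
contact_force: [0.0, 0.5, 0.3]
gripper_width: 0.996
grasp_force: 0.0
```

Run:
```python
from h import *
o=bot.get_obs();print(o["eef_pos"])
s=imaging.read_camera("side")[:,:,::-1];t=imaging.read_camera("top")[:,:,::-1]
p=o["eef_pos"]
a=cv2.resize(s[205:330,265:390],None,fx=4,fy=4,interpolation=cv2.INTER_CUBIC)
print("tcp px", proj("side",p), "crop",(proj("side",p)-[265,205]+.5)*4-.5)
cv2.imwrite("pics/g1.png",a)
```

```text
[0.52349668 0.19775042 0.12200074]
tcp px [[334.79136768 263.45372443]] crop [[280.66547072 235.31489773]]
```

View pics/g1.png

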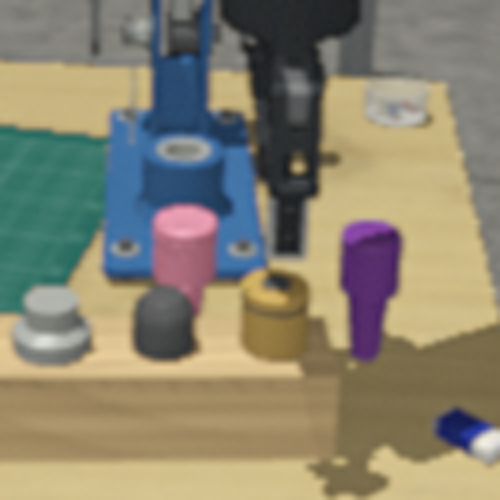

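The die head sits at crop (275,315), directly under the fingers, and the near finger is at (288,230), where I expected it. Next I descend and close.

Call:
move_arm(commands=[[[0,0,0.02,0,0,0,0.085],[0,0,0.02,0,0,0,0.085],[0,0,0.018,0,0,0,0.085],[0,0,0,0,0,0,0.06],[0,0,0,0,0,0,0.05],[0,0,0,0,0,0,0.045],[0,0,0,0,0,0,0.04],[0,0,0,0,0,0,0.03],[0,0,0,0,0,0,0.03],[0,0,0,0,0,0,0.03]]], squeeze=30)

```text
t: 4.7
eef_pos: [0.5237, 0.1975, 0.0642]
tool_rot: [-0.0, 0.999, 0.044, 0.001]
contact_force: [-1.4, -1.9, 5.7]
gripper_width: 0.431
grasp_force: 29.3
```

Call:
move_arm(commands=[[[0,0,0,0,0,0,0.02],[0,0,-0.01,0,0,0,0.02],[0,0,-0.02,0,0,0,0.02],[0,0,-0.03,0,0,0,0.02],[0,0,-0.03,0,0,0,0.02],[0,0,-0.03,0,0,0,0.02],[0,0,0,0,0,0,0.02],[0,0,0,0,0,0,0.02]]], squeeze=60)

```text
t: 5.7
eef_pos: [0.5221, 0.197, 0.182]
tool_rot: [0.0, 0.999, 0.044, -0.001]
contact_force: [-0.9, -0.2, -5.5]
gripper_width: 0.425
grasp_force: 60.7
```

Run:
```python
from h import *
o=bot.get_obs();p=o["eef_pos"];print(p)
s=imaging.read_camera("side")[:,:,::-1]
cv2.imwrite("pics/g2.png",cv2.resize(s[170:320,260:390],None,fx=4,fy=4,interpolation=cv2.INTER_CUBIC))
for dz in(-.065,.02,.04):print((proj("side",p+[0,0,dz])-[260,170]+.5)*4-.5)
```

```text
[0.52213105 0.19700411 0.18198736]
[[302.78235444 382.99446397]]
[[309.81195471 239.6463432 ]]
[[311.53653411 204.47859454]]
```

View pics/g2.png

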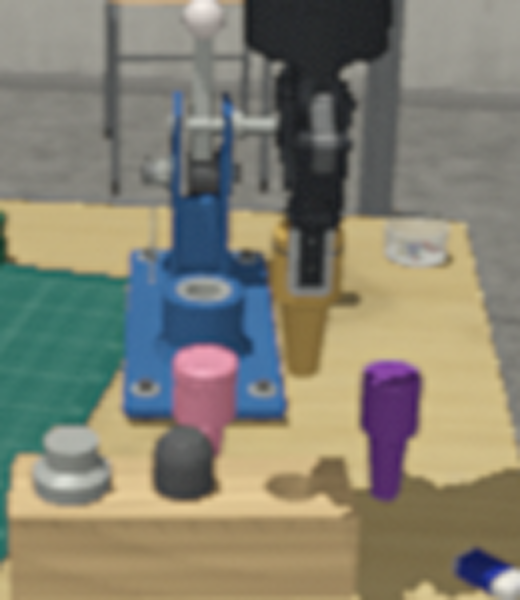

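The die is held upright and centred under the fingers, with its tip at crop (304,375). The other dies haven't moved. Next I carry it over the socket.

Call:
move_arm(commands=[[[0.003,0.015,0,0,0,0,0.02],[0.006,0.03,0,0,0,0,0.02],[0.006,0.03,0,0,0,0,0.02],[0.006,0.03,0,0,0,0,0.02],[0.006,0.03,0,0,0,0,0.02],[0.006,0.03,0,0,0,0,0.02],[0.006,0.03,0,0,0,0,0.02],[0.006,0.03,0,0,0,0,0.02],[0.0025,0.0164,0,0,0,0,0.02],[0,0,0.02,0,0,0,0.02],[0,0,0.02,0,0,0,0.02],[0,0,0.008,0,0,0,0.02],[0,0,0,0,0,0,0.02],[0,0,0,0,0,0,0.02]]])

```text
t: 7.5
eef_pos: [0.5922, -0.0386, 0.136]
tool_rot: [-0.0, 0.999, 0.044, 0.001]
contact_force: [-0.8, 0.4, -3.5]
gripper_width: 0.429
grasp_force: 60.8
```

Run:
```python
from h import *
o=bot.get_obs();p=o["eef_pos"];print(p,o["contact_force"])
s=imaging.read_camera("side")[:,:,::-1];t=imaging.read_camera("top")[:,:,::-1]
a=cv2.resize(s[190:290,265:365],None,fx=4,fy=4,interpolation=cv2.INTER_CUBIC)
b=cv2.resize(t[150:250,297:397],None,fx=4,fy=4,interpolation=cv2.INTER_CUBIC)
cv2.imwrite("pics/g3.png",np.hstack([a,b]))
for dz in(-.054,.01):print((proj("side",p+[0,0,dz])-[265,190]+.5)*4-.5)
```

```text
[ 0.59215346 -0.03860917  0.13604592] [-0.78592746  0.35695047 -3.50089586]
[[184.47793971 182.41161257]]
[[186.59890358  97.00220389]]
```

View pics/g3.png

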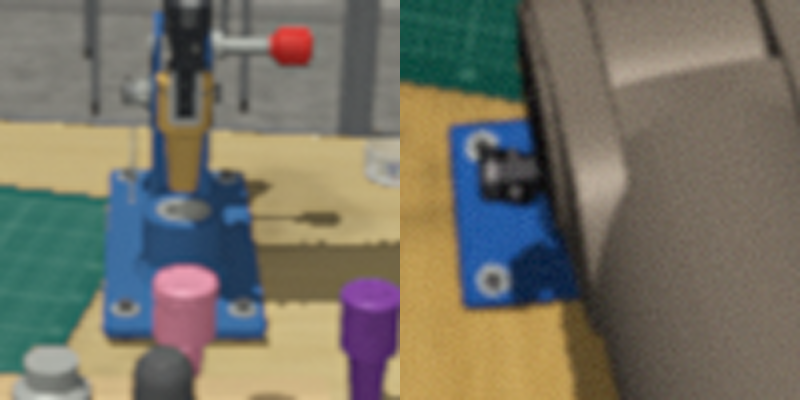

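The tip at (183,190) is directly above the socket mouth at (184,209) in side view. Now I lower it slowly.

Call:
move_arm(commands=[[[-0.001,0,0.005,0,0,0,0.02],[0,0,0.005,0,0,0,0.02],[0,0,0.005,0,0,0,0.02],[0,0,0.005,0,0,0,0.02],[0,0,0.005,0,0,0,0.02],[0,0,0.005,0,0,0,0.02],[0,0,0.005,0,0,0,0.02],[0,0,0,0,0,0,0.02],[0,0,0,0,0,0,0.02]]])

```text
t: 8.72
eef_pos: [0.5906, -0.0397, 0.1001]
tool_rot: [0.0, 0.999, 0.044, 0.0]
contact_force: [1.7, -4.7, -6.4]
gripper_width: 0.431
grasp_force: 60.7
```

Call:
move_arm(commands=[[[0,0,0.004,0,0,0,0.02],[0,0,0.004,0,0,0,0.02],[0,0,0,0,0,0,0.02],[0,0,0,0,0,0,0.02]]])

```text
t: 9.22
eef_pos: [0.5911, -0.0402, 0.0926]
tool_rot: [0.001, 0.999, 0.043, 0.001]
contact_force: [1.7, -6.0, -3.4]
gripper_width: 0.42
grasp_force: 60.9
```

Run:
```python
from h import *
for i in range(6):
    imaging.read_camera("side");o=bot.get_obs();print(o["t"],o["eef_pos"],o["contact_force"].round(1),o["torque"].round(2))
```

```text
9.275 [ 0.59113248 -0.04022132  0.09259736] [ 1.6 -6.8 -4.9] [-1.66 -0.51 -0.05]
9.325 [ 0.59114653 -0.04019157  0.09260409] [ 2.5 -6.3 -4.8] [-1.63 -0.43  0.01]
9.375 [ 0.59113762 -0.0401999   0.09258884] [ 1.8 -6.5 -4.1] [-1.65 -0.51 -0.01]
9.425 [ 0.59114602 -0.04019199  0.09258851] [ 2.1 -7.1 -4.3] [-1.64 -0.5  -0.01]
9.475 [ 0.59115454 -0.04022834  0.09259701] [ 2.2 -6.7 -4.5] [-1.7  -0.49  0.01]
9.525 [ 0.59113614 -0.04019909  0.0926033 ] [ 1.9 -7.  -4. ] [-1.65 -0.49  0.  ]
```

Call:
move_arm(commands=[[[0.0004,0.0015,0,0,0,0,0.02],[0,0,0,0,0,0,0.02],[0,0,0,0,0,0,0.02]]])

```text
t: 9.9
eef_pos: [0.5913, -0.0405, 0.0925]
tool_rot: [0.0, 0.999, 0.044, 0.0]
contact_force: [1.3, -4.2, -2.7]
gripper_width: 0.423
grasp_force: 61.1
```

Call:
move_arm(commands=[[[0.0006,0.0025,0,0,0,0,0.02],[0,0,0.003,0,0,0,0.02],[0,0,0.003,0,0,0,0.02],[0,0,0,0,0,0,0.02],[0,0,0,0,0,0,0.02]]])

```text
t: 10.52
eef_pos: [0.5918, -0.0423, 0.0861]
tool_rot: [-0.0, 0.999, 0.044, -0.0]
contact_force: [0.8, 0.5, -4.7]
gripper_width: 0.421
grasp_force: 61.0
```

Call:
move_arm(commands=[[[0,0,0.002,0,0,0,0.02],[0,0,0.002,0,0,0,0.02],[0,0,0.001,0,0,0,0.02],[0,0,0,0,0,0,0.02],[0,0,0,0,0,0,0.02]]])

```text
t: 11.15
eef_pos: [0.5918, -0.0424, 0.0811]
tool_rot: [-0.0, 0.999, 0.044, -0.0]
contact_force: [-0.5, 0.9, -5.4]
gripper_width: 0.427
grasp_force: 60.9
```

Call:
move_arm(commands=[[[0,0,0.001,0,0,0,0.02],[0,0,0.001,0,0,0,0.02],[0,0,0.001,0,0,0,0.02],[0,0,0,0,0,0,0.02],[0,0,0,0,0,0,0.02]]])

```text
t: 11.78
eef_pos: [0.592, -0.0425, 0.0787]
tool_rot: [-0.0, 0.999, 0.044, 0.0]
contact_force: [-3.4, 2.4, 4.4]
gripper_width: 0.424
grasp_force: 61.8
```

Call:
move_arm(commands=[[[0,0,-0.0006,0,0,0,0.033],[0,0,0,0,0,0,0.037],[0,0,0,0,0,0,0.04],[0,0,0,0,0,0,0.05],[0,0,0,0,0,0,0.07],[0,0,0,0,0,0,0.085],[0,0,0,0,0,0,0.085],[0,0,-0.01,0,0,0,0.085],[0,0,-0.03,0,0,0,0.085],[0,0,-0.05,0,0,0,0.085],[0,0,-0.05,0,0,0,0.085],[0,0,-0.03,0,0,0,0.085],[0,0,0,0,0,0,0.085]]], squeeze=20)

```text
t: 13.4
eef_pos: [0.5936, -0.0426, 0.2526]
tool_rot: [0.0, 0.999, 0.044, 0.003]
contact_force: [0.8, 0.8, -0.1]
gripper_width: 0.996
grasp_force: 0.0
```

Call:
move_arm(commands=[[[-0.0278,0,0,0,0,0,0.085],[-0.0278,0,0,0,0,0,0.085],[-0.0277,0,0,0,0,0,0.085],[0,0.028,0,0,0,0,0.085],[0,0.028,0,0,0,0,0.085],[0,0.028,0,0,0,0,0.085],[0,0.0275,0,0,0,0,0.085],[0,0,0.03,0,0,0,0.085],[0,0,0.03,0,0,0,0.085],[0,0,0,0,0,0,0.085]]])

```text
t: 14.65
eef_pos: [0.5164, -0.1607, 0.1863]
tool_rot: [-0.001, 0.999, 0.044, -0.003]
contact_force: [-1.3, -0.6, 0.1]
gripper_width: 0.999
grasp_force: 0.0
```

Run:
```python
from h import *
o=bot.get_obs();p=o["eef_pos"];print(p,o["contact_force"])
s=imaging.read_camera("side")[:,:,::-1]
cv2.imwrite("pics/g4.png",cv2.resize(s[120:270,265:395],None,fx=4,fy=4,interpolation=cv2.INTER_CUBIC))
```

```text
[ 0.51642761 -0.16066978  0.18628208] [-1.266951   -0.63948083  0.14802256]
```

View pics/g4.png

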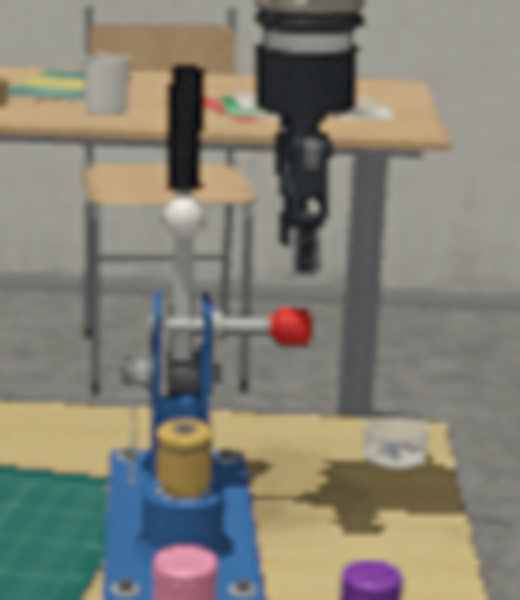

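The die sits upright in the socket. The knob is at crop (292,327) and the finger at (306,250), so I shift 4 mm toward the cheeks and descend to grip.

Call:
move_arm(commands=[[[0.004,0,0.02,0,0,0,0.085],[0,0,0.02,0,0,0,0.085],[0,0,0.018,0,0,0,0.085],[0,0,0,0,0,0,0.06],[0,0,0,0,0,0,0.04],[0,0,0,0,0,0,0.03],[0,0,0,0,0,0,0.02],[0,0,0,0,0,0,0.02],[0,0,0,0,0,0,0.02]]], squeeze=30)

```text
t: 15.82
eef_pos: [0.5233, -0.1605, 0.1319]
tool_rot: [0.0, 0.999, 0.044, 0.001]
contact_force: [-1.4, 1.6, 6.2]
gripper_width: 0.34
grasp_force: 30.2
```

Call:
move_arm(commands=[[[-0.004,0,0,0,0,0,0.02],[-0.006,0,0,0,0,0,0.02],[-0.006,0,0,0,0,0,0.02],[-0.006,0,0,0,0,0,0.02],[-0.006,0,0,0,0,0,0.02],[-0.005,0,0,0,0,0,0.02],[-0.004,0,0,0,0,0,0.02],[0,0,0,0,0,0,0.02],[0,0,0,0,0,0,0.02]]])

```text
t: 16.95
eef_pos: [0.4915, -0.1635, 0.1322]
tool_rot: [0.0, 0.999, 0.045, 0.006]
contact_force: [16.8, 1.0, -7.3]
gripper_width: 0.342
grasp_force: 31.1
```

Call:
move_arm(commands=[[[-0.003,0,0,0,0,0,0.02],[-0.003,0,0,0,0,0,0.02],[0,0,0,0,0,0,0.02]]])

```text
t: 17.32
eef_pos: [0.4899, -0.1637, 0.1333]
tool_rot: [0.001, 0.999, 0.045, 0.01]
contact_force: [27.3, 1.4, -13.4]
gripper_width: 0.339
grasp_force: 32.2
```

Run:
```python
from h import *
o=bot.get_obs();p=o["eef_pos"];print(p,o["contact_force"])
s=imaging.read_camera("side")[:,:,::-1]
cv2.imwrite("pics/g5.png",cv2.resize(s[120:270,265:395],None,fx=4,fy=4,interpolation=cv2.INTER_CUBIC))
```

```text
[ 0.48992995 -0.16369364  0.13325461] [ 27.26311334   1.4188551  -13.36573242]
```

View pics/g5.png

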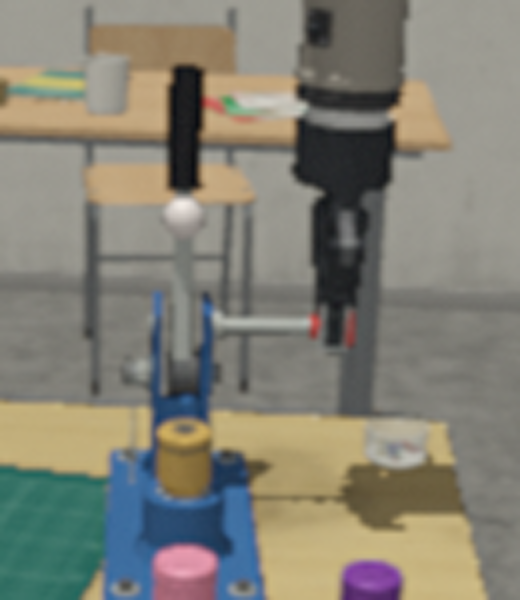

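The knob has moved out to crop (335,327), and the rod no longer shows between the cheeks. The travel is about 32 mm, up against its stop. I release it and move round behind the lever.

Call:
move_arm(commands=[[[0.006,0,0,0,0,0,0.03],[0,0,0,0,0,0,0.05],[0,0,0,0,0,0,0.07],[0,0,0,0,0,0,0.07],[0,0,-0.02,0,0,0,0.07],[0,0,-0.04,0,0,0,0.07],[0,0,-0.05,0,0,0,0],[0,0,-0.05,0,0,0,0],[0,0.032,0,0,0,0,0],[0,0.032,0,0,0,0,0],[0,0.032,0,0,0,0,0],[0,0.032,0,0,0,0,0],[0.027,0,0,0,0,0,0],[0.027,0,0,0,0,0,0],[0.027,0,0,0,0,0,0],[0.027,0,0,0,0,0,0],[0,0,0,0,0,0,0],[0,0,0,0,0,0,0]]])

```text
t: 19.62
eef_pos: [0.6037, -0.2824, 0.2905]
tool_rot: [0.0, 0.999, 0.044, -0.001]
contact_force: [-0.4, -0.3, 0.4]
gripper_width: -0.002
grasp_force: 0.0
```

```bash
cat >> h.py <<'E'
S=np.array([.592,-.0425]);ex=np.array([.0884,-.996]);ey=np.array([.996,.0884])
def press(p): d=p[:2]-S; return np.array([d@ex,d@ey,p[2]])
E
python3 - <<'E'
from h import *
o=bot.get_obs();print(press(o["eef_pos"]),o["contact_force"],o["tool_rot"],o["q"].round(2))
a=15;g=[]
for th in np.r_[0:1.56:.155,]:
    f=.18-th;d=np.array([np.sin(f),np.cos(f)]);n=np.array([np.cos(f),-np.sin(f)])
    P=np.array([.12,.105])+.195*d+.014*n+[.0145,0];g.append(P);print(round(th,3),P.round(4))
E
```

```text
[ 0.23997722 -0.00955321  0.2905004 ] [-0.36874661 -0.32128098  0.36731437] [ 1.43650186e-05  9.99046144e-01  4.36615857e-02 -6.83793982e-04] [ 0.49  0.43 -0.21  1.49  0.09  1.23 -1.21]
0.0 [0.1832 0.2943]
0.155 [0.1534 0.2996]
0.31 [0.1231 0.3002]
0.465 [0.0931 0.2961]
0.62 [0.0641 0.2874]
0.775 [0.0368 0.2743]
0.93 [0.0118 0.2572]
1.085 [-0.0102  0.2365]
1.24 [-0.0288  0.2125]
1.395 [-0.0434  0.186 ]
1.55 [-0.0538  0.1576]
```

Call:
move_arm(commands=[[[0.0095,0,0,0,0,0,0],[0,-0.02,-0.002,0,0,0,0],[0,-0.02,-0.002,0,0,0,0],[0,-0.017,0,0,0,0,0],[0,-0.015,-0.0026,0,0,0,0],[0,-0.015,-0.0026,0,0,0,0],[0,-0.015,-0.0003,0,0,0,0],[0,-0.015,-0.0003,0,0,0,0],[0,-0.015,0.002,0,0,0,0],[0,-0.015,0.002,0,0,0,0],[0,-0.0145,0.0043,0,0,0,0],[0,-0.0145,0.0043,0,0,0,0],[0,-0.0137,0.0066,0,0,0,0],[0,-0.0137,0.0066,0,0,0,0],[0,-0.0125,0.0085,0,0,0,0],[0,-0.0125,0.0085,0,0,0,0],[0,0,0,0,0,0,0]]])

```text
t: 21.75
eef_pos: [0.5935, -0.052, 0.2567]
tool_rot: [-0.0, 0.999, 0.045, -0.001]
contact_force: [-0.2, 0.1, 0.8]
gripper_width: 0.0
grasp_force: 0.4
```

Run:
```python
from h import *
o=bot.get_obs();print(press(o["eef_pos"]),o["contact_force"])
s=imaging.read_camera("side")[:,:,::-1]
cv2.imwrite("pics/g6.png",cv2.resize(s[100:270,255:385],None,fx=3.5,fy=3.5,interpolation=cv2.INTER_CUBIC))
```

```text
[0.00955203 0.00064038 0.25674775] [-0.21681496  0.14306338  0.8128245 ]
```

View pics/g6.png

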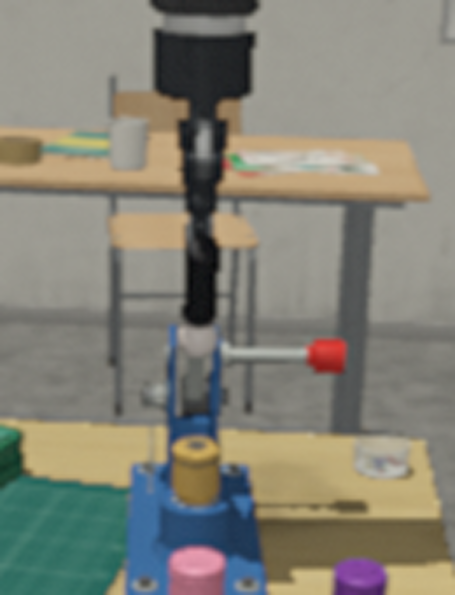

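The lever is coming down: its white nose moved from full-frame row 174 to 197, and the knob remains out. Continuing the arc.

Call:
move_arm(commands=[[[0,-0.011,0.0103,0,0,0,0],[0,-0.011,0.0104,0,0,0,0],[0,-0.0093,0.012,0,0,0,0],[0,-0.0093,0.012,0,0,0,0],[0,-0.0073,0.0132,0,0,0,0],[0,-0.0073,0.0133,0,0,0,0],[0,0,0,0,0,0,0],[0,0,0,0,0,0,0]]])

```text
t: 22.8
eef_pos: [0.5889, 0.0009, 0.1865]
tool_rot: [0.0, 0.999, 0.044, -0.0]
contact_force: [-0.4, -1.8, -0.2]
gripper_width: -0.001
grasp_force: 0.4
```

Call:
move_arm(commands=[[[0,-0.002,0.005,0,0,0,0],[0,-0.002,0.005,0,0,0,0],[0,-0.002,0.005,0,0,0,0],[0,-0.002,0.004,0,0,0,0],[0,0,0,0,0,0,0],[0,0,0,0,0,0,0]]])

```text
t: 23.55
eef_pos: [0.5884, 0.0092, 0.1676]
tool_rot: [0.0, 0.999, 0.044, -0.0]
contact_force: [0.1, -0.7, 1.6]
gripper_width: 0.003
grasp_force: 0.4
```

Call:
move_arm(commands=[[[0,-0.001,0.003,0,0,0,0],[0,-0.001,0.003,0,0,0,0],[0,0,0.003,0,0,0,0],[0,0,0,0,0,0,0],[0,0,0,0,0,0,0]]])

```text
t: 24.18
eef_pos: [0.5884, 0.0119, 0.1591]
tool_rot: [-0.0, 0.999, 0.044, 0.0]
contact_force: [-2.1, 0.3, 5.4]
gripper_width: 0.003
grasp_force: 2.7
```

Run:
```python
from h import *
o=bot.get_obs();print(press(o["eef_pos"]),o["contact_force"].round(1),o["torque"].round(2))
```

```text
[-0.05446092  0.00122344  0.15910295] [-2.1  0.3  5.4] [0.04 0.47 0.  ]
```

Call:
move_arm(commands=[[[0,0,0.003,0,0,0,0],[0,0,0.003,0,0,0,0],[0,0,0,0,0,0,0],[0,0,0,0,0,0,0]]])

```text
t: 24.68
eef_pos: [0.5884, 0.013, 0.1546]
tool_rot: [-0.001, 0.999, 0.044, 0.0]
contact_force: [-6.6, 0.6, 16.3]
gripper_width: -0.003
grasp_force: 7.9
```

Call:
move_arm(commands=[[[0,0,0.003,0,0,0,0],[0,0,0.003,0,0,0,0],[0,0,0,0,0,0,0],[0,0,0,0,0,0,0]]])

```text
t: 25.18
eef_pos: [0.5886, 0.0136, 0.1523]
tool_rot: [-0.0, 0.999, 0.044, 0.001]
contact_force: [-18.8, 2.6, 44.5]
gripper_width: 0.003
grasp_force: 21.5
```

Call:
move_arm(commands=[[[0,0,-0.004,0,0,0,0],[0,0,-0.005,0,0,0,0],[0,0,-0.006,0,0,0,0],[0,0.002,-0.006,0,0,0,0],[0,0.002,-0.006,0,0,0,0],[0,0,0,0,0,0,0],[0,0,0,0,0,0,0]]])

```text
t: 26.05
eef_pos: [0.5889, 0.0071, 0.1737]
tool_rot: [0.0, 0.999, 0.044, 0.0]
contact_force: [0.9, 0.4, 0.7]
gripper_width: 0.003
grasp_force: 0.6
```

Run:
```python
from h import *
o=bot.get_obs();print(o["t"],press(o["eef_pos"]),o["contact_force"].round(1))
s=imaging.read_camera("side"); cv2.imwrite("pics/h1.png",s[:,:,::-1])
# brass head blob near socket
hsv=cv2.cvtColor(s,cv2.COLOR_RGB2HSV)
for f in("g",):
  m=cv2.inRange(hsv[215:255,295:325],(15,110,60),(30,255,255));ys,xs=np.nonzero(m);print(len(ys),ys.min()+215,ys.max()+215,xs.min()+295,xs.max()+295)
print("head bottom/top rows: seated 7mm & 1mm",[proj("side",[S[0],S[1],z])[0].round(2) for z in(.069,.109,.063,.103)])
```

```text
26.05 [-0.04971043  0.00128891  0.17366298] [0.9 0.4 0.7]
176 228 243 305 317
head bottom/top rows: seated 7mm & 1mm [array([310.79, 238.91]), array([311.12, 225.81]), array([310.74, 240.85]), array([311.07, 227.8 ])]
```

Call:
move_arm(commands=[[[0,0.0063,-0.0123,0,0,0,0],[0,0.0073,-0.0133,0,0,0,0],[0,0.0073,-0.0132,0,0,0,0],[0,0.0093,-0.012,0,0,0,0],[0,0.0093,-0.012,0,0,0,0],[0,0.011,-0.0104,0,0,0,0],[0,0.011,-0.0103,0,0,0,0],[0,0.0125,-0.0085,0,0,0,0],[0,0.0125,-0.0085,0,0,0,0],[0,0.0137,-0.0066,0,0,0,0],[0,0.0137,-0.0066,0,0,0,0],[0,0.0145,-0.0043,0,0,0,0],[0,0.0145,-0.0043,0,0,0,0],[0,0.015,-0.002,0,0,0,0],[0,0.015,-0.002,0,0,0,0],[0,0.015,0,0,0,0,0],[0,0.015,0,0,0,0,0],[0,0.015,0.002,0,0,0,0],[0,0.015,0.003,0,0,0,0],[0,0.02,0,0,0,0,0]]])

```text
t: 28.6
eef_pos: [0.6108, -0.245, 0.2945]
tool_rot: [-0.0, 0.999, 0.044, -0.0]
contact_force: [0.3, 0.6, -0.8]
gripper_width: -0.003
grasp_force: 0.0
```

Call:
move_arm(commands=[[[0,0.02,0,0,0,0,0],[0,0.02,0,0,0,0,0],[0,0.02,0,0,0,0,0],[0,0,0,0,0,0,0],[0,0,0,0,0,0,0],[0,0,0,0,0,0,0]]])

```text
t: 29.35
eef_pos: [0.6165, -0.3032, 0.2951]
tool_rot: [-0.0, 0.999, 0.045, 0.0]
contact_force: [-0.2, 0.2, -0.2]
gripper_width: -0.004
grasp_force: 0.0
```

Run:
```python
from h import *
o=bot.get_obs();print(o["t"],press(o["eef_pos"]),o["contact_force"].round(1))
s=imaging.read_camera("side")[:,:,::-1];t=imaging.read_camera("top")[:,:,::-1]; cv2.imwrite("pics/h2.png",s)
# sub-pixel shifts vs g4 (loose die; crop [120:270,265:395] x4)
g=cv2.imread("pics/g4.png"); n=cv2.resize(s[120:270,265:395],None,fx=4,fy=4,interpolation=cv2.INTER_CUBIC)
def m(nm,x0,y0,x1,y1):
    r=cv2.matchTemplate(n[y0-30:y1+30,x0-30:x1+30],g[y0:y1,x0:x1],cv2.TM_CCOEFF_NORMED);_,v,_,l=cv2.minMaxLoc(r);print(nm,round(v,3),(l[0]-30)/4,(l[1]-30)/4)
m("brass",155,418,213,478); m("boss",140,500,225,545); m("grip",165,60,205,190); m("ball",160,190,205,235)
t0=cv2.imread("pics/top0.png")
print("grip end top diff",np.abs(t[165:195,430:470].astype(int)-t0[165:195,430:470]).mean())
for z in(.069,.063):print(proj("side",[S[0],S[1],z+.02]))
```

```text
29.35 [0.26178265 0.00132273 0.29514789] [-0.2  0.2 -0.2]
brass 0.983 0.0 2.0
boss 0.996 0.0 0.0
grip 0.974 0.0 0.0
ball 1.0 0.0 0.0
grip end top diff 3.908888888888889
[[310.95428197 232.40239155]]
[[310.90530826 234.36429893]]
```

Run:
```python
from h import *
s=cv2.imread("pics/h2.png")
n=cv2.resize(s[120:270,265:395],None,fx=4,fy=4,interpolation=cv2.INTER_CUBIC)
for gname in("g4.png","g5.png"):
    g=cv2.imread("pics/"+gname)
    for nm,(x0,y0,x1,y1) in dict(brass=(155,418,213,478),top=(160,415,208,450),ring=(160,435,208,478),boss=(140,505,225,545)).items():
        r=cv2.matchTemplate(n[y0-20:y1+20,x0-20:x1+20],g[y0:y1,x0:x1],cv2.TM_SQDIFF)[:,20];i=int(r.argmin())
        p=np.polyfit([-1,0,1],r[i-1:i+2],2);print(gname,nm,(i-20-p[1]/2/p[0])/4)
```

```text
g4.png brass 1.9850243684756501
g4.png top 2.001290993284416
g4.png ring 1.9810303126063493
g4.png boss -0.015430026368154335
g5.png brass 1.9839652435788826
g5.png top 2.0004377312244057
g5.png ring 1.973039989316758
g5.png boss -0.01189509980422828
```

```bash
python3 -c "
from station import bot
print(bot.hand_in())"
```

```text
the job is handed in; nothing more can be done
None
```

I handed the job in at about 29 s: the brass die is pressed home in the socket (it dropped about 6 mm under the lever), the bolt is pulled out, the lever is back up, and the other dies are still in the rack. The hand-in returned no verdict.

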